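Lock the strainer plug into the chocolate depositor

TASK

Take the washed strainer plug from the white drying stand and fit it into the port on top of the chocolate depositor: lower its two brass lugs through the two slots, push it in against the spring, turn it clockwise (seen from above) until it just meets its stop, then let the spring lift it into its notch and let go, leaving it locked and upright. Go gently, never forcing the plug against the port, and leave the cup and the chocolate crescents where they are.

Things in the scene. Friction and masses are not known exactly. Their poses are not given: they have to be found in the camera images.
- plug_mid (a point): Strainer plug, loose, 72 mm tall, 0.14 to 0.28 kg, upright in the stand. This point: on its axis, 36 mm above its foot, z up, x along handle and lugs; a half turn is the same. From the foot up: pilot pin 18 mm across (0-12 mm), brass lug bar (12-18), steel shaft 22 mm across (18-35), round flange 50 mm across (35-40), blue bar handle (40-72).
- plug_lugs (a point): Middle of the plug's brass lug bar, 21 mm below plug_mid. The bar is 60 mm long (x), 7 mm wide (y), 6 mm high; its two ends are the bayonet lugs.
- plug_handle (a point): Middle of the plug's blue bar handle, 20 mm above plug_mid: 40 mm long (x), 14 mm thick (y, pinch it across this), 32 mm high; the flange's top is 16 mm below this point, so fingertips can stand on it.
- port_mouth (a point): Centre of the port's mouth, top of the round 76 mm housing, 95 mm above the table. z up, x along the two slots (red marks at their ends; half turn the same). Slots 10 mm wide, reaching 33 mm from the centre; roof 5 mm thick; centre hole 36 mm. The spring first meets the plug when plug_mid is 18 mm above this point, with 4.4 N; 9.2 N at 6 mm; 11 N at 1 mm, where the flange lands on the roof.
- port_track (a point): Turning track inside the port, 15 mm below port_mouth. With plug_mid less than 6 mm above port_mouth (best 2 to 4 mm) the lugs clear the sill and turn clockwise (counter-clockwise is blocked). The notch is 45 to 79 degrees clockwise of the slots, different each time, not visible or measured: keep the plug in and turn slowly until the moment rises at the hard stop on the notch's far side.
- depositor: Fixed low white machine, base 170 x 150 x 45 mm, port housing 50 mm high at its centre, a spout 45 mm more along +x. Origin at the centre of its underside, z up, x along the slots. From the hard stop ease back 1 to 4 degrees and let the plug rise: the notch has 1.5 mm play each side of a lug (3 degrees). Locked, plug_mid is 13 mm above port_mouth.
- plug: The same strainer plug; origin at the centre of its foot. Plug and port must not press on each other with more than 50 N in all, spring included; about 0.3 N m at the stop is enough to feel it.
- stand: White fixed drying stand, 90 x 90 x 30 mm, with a hole in the middle of its top that holds the plug's pilot; the lug bar rests on the top. Origin at the centre of its underside.
- cup: Loose steel cup, 70 mm across, 80 mm high; leave it alone. Origin at the centre of its underside.
- crescent_a: Loose chocolate crescent on the tray beyond, about 90 x 50 x 26 mm; leave it alone. Origin on its underside, near the middle.
- crescent_b: Second loose chocolate crescent on the tray, same size; leave it alone.
There are look-alikes about, which are no part of the job. What is shaped like the plug but orange or purple is not meant.

How it is judged:
On the way, in this order (a step that is already met when the one before it is completed fails the run):
1. the plug's lugs are in the port's slots (horizontal distance between plug_mid and port_mouth below 0.004 m and z of plug_mid in the frame of port_mouth below 0.0195 m and angle between the x axis of plug_mid and the x axis of port_mouth, either way round below 0.3 rad), for 0.05 s.
2. the plug is pushed in against the spring and turned under the sill (horizontal distance between plug_mid and port_mouth below 0.004 m and z of plug_mid in the frame of port_mouth below 0.0075 m and angle between the x axis of plug_mid and the x axis of port_mouth, either way round above 0.6 rad), for 0.05 s.
At the end, for the whole second after the job is handed in: The plug sits locked in the port: within 3 mm of its axis, plug_mid 10.5 to 15.5 mm above port_mouth (13 mm is home in the notch), its lugs more than 0.65 rad round from the slots, within 0.1 rad of upright, at rest and released (horizontal distance between plug_mid and port_mouth below 0.003 m and z of plug_mid in the frame of port_mouth between 0.0105 and 0.0155 m and angle between the x axis of plug_mid and the x axis of port_mouth, either way round above 0.65 rad and angle between plug_mid's own z axis and vertical below 0.1 rad and linear speed of plug below 0.01 m/s and angular speed of plug below 0.1 rad/s and contact force between plug and the fingers below 0.1 N); the robot touches nothing.
It fails at once if plug and depositor press on each other with more than 50 N (contact force between plug and depositor above 50 N).
It fails at once if the cup is moved by more than 20 mm (distance of cup from where it was at the start of the episode above 0.02 m).
It fails at once if a chocolate crescent is moved by more than 20 mm (distance of any of crescent_a, crescent_b from where it was at the start of the episode above 0.02 m).
It also fails if it takes over 72 s, if anything falls off the work surface, if the arm or the gripper's body presses on something with over 40 N, if the wrist force passes 120 N, or if a joint passes its speed limit or range.

ROBOT

A 6-joint arm with a two-finger parallel gripper is mounted at the origin on the work surface. World frame = base frame: x ahead of the robot, y to its left, z up, the work surface at z = 0. Lengths are in m, angles in rad, forces in N, time in s.
With the tool pointing down it reaches from about 0.35 to 0.85 m from the base axis. Payload 8.1 kg.
Tool frame: the origin (TCP) lies midway between the tips of the shut fingers; the grasp point (between the pads) lies 19 mm behind it; y points along the fingers, x is the direction in which the jaws open and shut, and the axes are right-handed (so a half turn about y gives the same grasp; the last joint's range is limited). The gripper opens to 93 mm and grips with 3 to 60 N. Pads are 15 mm wide; open, the fingers measure 128 mm over their backs; the gripper's body (75 mm by 188 mm) begins 65 mm behind the grasp point.
Start: joints at [1.181, 0.13, 1.488, -0, 1.523, -0.085], TCP at [0.18, 0.572, 0.219] pointing down, gripper open.
Joint ranges: [-2.96, 2.96], [-0.89, 2.26], [0.02, 2.5], [-1.34, 4.48], [0, 2.73], [-2.66, 2.66]. Speed limits (rad/s): [2.39, 2.39, 2.79, 3.14, 3.14, 3.14].

INTERFACE

Orientations are given as a unit quaternion [w, x, y, z].
In Python, from plant import monitor, camera, env gives the robot as it stands. The module is installed in compiled form; this text tells all that it offers.
- The arm moves only by the tool move_arm, never from a script. Its argument "deltas" is text: rows parted by semicolons, each of 5 numbers parted by spaces: the closure, from 0 (fully open) to 1 (shut), then the shift along the world's x, y, z as a fraction of full scale, then the turn about the world's z as a fraction of full scale. A call has 1 to 12 rows; each row shifts and turns the pose as measured when the row begins; what a row does not reach is not made up. Full scale, the value 1, is 20 cm for a shift and pi/2 rad for a turn. A row lasts 1/8 s, in which the tool goes at most 62.5 mm and 10.7 degrees, less where a joint would pass 70% of its speed; a pose out of reach is approached as far as the arm can. A call with a number of a shift or a turn outside -1 to 1 is refused whole. A call with a gripper value outside its range is refused whole. The fingers move at their own pace and stop on an object; the grip force is fixed at half the most. Time passes only in rows, so rows that do not move let the fingers close. It gives the time, the measured TCP pose, the force and the opening at its end, in the units of the state.
- monitor.sense(): the state, without advancing time (a new reading comes with each control period).
- camera(name): name is "scene" or "top"; returns a dict with "frame" (480x640x3 uint8, red, green, blue), "K" (3x3 intrinsics, pixels), "rvec" (rotation vector, rad) and "tvec" (3), from world to camera coordinates, as OpenCV has them. Camera axes: x right, y down, z forward; pixel columns grow to the right and rows downward; lengths in m; the calibration is good to about 2 mm. A picture is of the moment at which its call begins. There is no depth.
- env.sign_off(): hands the job in, once; it reports no verdict.
The state is a dict: "time": time; "joint_positions": joint angles; "qd": joint speeds; "effort": joint torques, N m; "eef_pos": TCP position; "ee_rot": TCP orientation; "wrist_force": force on the tool from outside, world axes, zero at the start; "ft_torque": the same for the moment, N m; "finger_gap": finger opening in m.
Only numpy, scipy, OpenCV 4.12 (cv2) and the standard library are available. Lean on these libraries where they do the work, as an engineer would, in place of code of your own. Each camera call takes 0.05 s, during which the arm holds its last target.

## Working session

There is one attempt and no reset: what is moved stays moved. The work goes in short steps, Python scripts to look and compute and a tool call to move; the robot and the scene stay as the last step left them, time stands still between calls to the robot, and variables do not carry over. Pictures are saved under pics/ and viewed, and the job is handed in when it is done.

Besides the shell and the picture viewer there is one more tool, called as name(argument=value, ...), one argument or row to a line, values as JSON. move_arm: Moves the arm, as the interface text tells. Shift numbers are shares of 20 cm and turn numbers shares of pi/2 rad, none past 1 either way. Its arguments: {"type":"object","properties":{"deltas":{"type":"string"}},"required":["deltas"]}

```bash
mkdir -p pics
cat > h.py <<'E'
import numpy as np, cv2
from plant import monitor, camera, env
def ray(c,u,v):
    R,_=cv2.Rodrigues(np.array(c["rvec"],float)); t=np.array(c["tvec"],float).reshape(3)
    p=cv2.undistortPoints(np.array([[[u,v]]],float),np.array(c["K"],float),None).reshape(2)
    return -R.T@t, R.T@np.array([p[0],p[1],1.])
def onz(c,u,v,z):
    o,d=ray(c,u,v); return o+d*(z-o[2])/d[2]
def proj(c,P):
    return cv2.projectPoints(np.array(P,float).reshape(-1,1,3),np.array(c["rvec"],float),np.array(c["tvec"],float),np.array(c["K"],float),None)[0].reshape(-1,2)
E
python3 - <<'E'
from h import *
import pickle
s=monitor.sense();print(s)
for n in("scene","top"):
    c=camera(n);cv2.imwrite(f"pics/{n}0.png",c["frame"][:,:,::-1]);pickle.dump(c,open(n+"0.pkl","wb"));print(n,ray(c,320,240),c["K"])
E
```

```text
{'time': 0.0, 'joint_positions': array([ 1.18058638e+00,  1.31128437e-01,  1.48926820e+00, -2.04308771e-05,
        1.52298604e+00, -8.54029500e-02]), 'qd': array([ 6.83378501e-05, -1.59574780e-03, -1.61412963e-03, -2.45423590e-04,
       -4.51429996e-06,  6.65648530e-04]), 'effort': array([-1.09186709e-03, -5.59843862e+01, -4.91757560e+01,  7.66703929e-02,
        3.57053080e-02, -2.15702044e-04]), 'eef_pos': array([0.17983957, 0.57182741, 0.21761307]), 'ee_rot': array([-0.56977554,  0.57044684,  0.41776096, -0.41883411]), 'wrist_force': array([ 0.32752589, -0.45933766, -0.76062746]), 'ft_torque': array([-0.00294571, -0.01874082,  0.00255736]), 'finger_gap': 0.09291395705091189}
scene (array([ 1.10479189, -0.4226581 ,  0.52939836]), array([-0.68091435,  0.47888574, -0.55413523])) [[442.8438372    0.         321.86266858]
 [  0.         442.8438372  237.82735415]
 [  0.           0.           1.        ]]
top (array([ 0.41780202, -0.0587741 ,  0.88337376]), array([ 0.2286153 ,  0.01646082, -0.97348665])) [[480.63302031   0.         326.93092933]
 [  0.         480.63302031 240.98808084]
 [  0.           0.           1.        ]]
```

View pics/scene0.png

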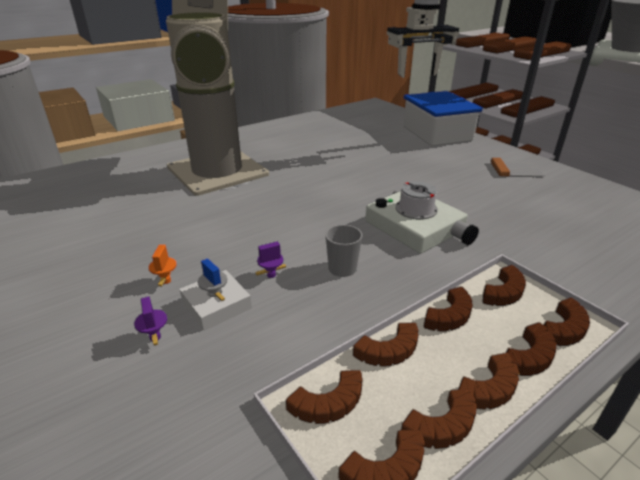

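View pics/top0.png

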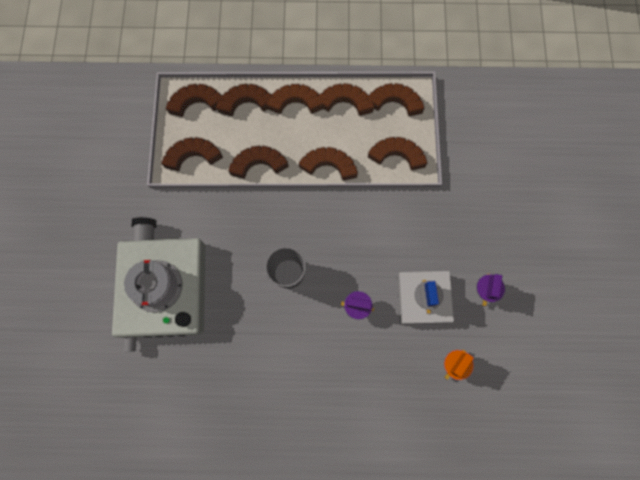

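Run:
```python
from h import *
import pickle
t=pickle.load(open("top0.pkl","rb"));s=pickle.load(open("scene0.pkl","rb"))
def crop(c,x,y,w,h): return cv2.resize(c["frame"][y:y+h,x:x+w,::-1],(400,300),interpolation=cv2.INTER_CUBIC)
a=np.vstack([np.hstack([crop(t,390,260,80,60),crop(t,110,255,80,60)]),np.hstack([crop(s,172,250,80,60),crop(s,377,170,80,60)])])
cv2.imwrite("pics/z0.png",a)
for n,c,b in(("top",t,(390,260,80,70)),("scene",s,(180,240,70,60))):
    x,y,w,h=b;f=c["frame"][y:y+h,x:x+w]
    hsv=cv2.cvtColor(f,cv2.COLOR_RGB2HSV)
    m=cv2.inRange(hsv,(100,150,40),(130,255,255))
    cn=max(cv2.findContours(m,0,1)[0],key=cv2.contourArea)
    print(n,cv2.contourArea(cn),cv2.minAreaRect(cn+np.array([x,y])), (cn.reshape(-1,2)+[x,y]).tolist())
    # 
x,y,w,h=110,240,80,80;hsv=cv2.cvtColor(t["frame"][y:y+h,x:x+w],cv2.COLOR_RGB2HSV)
m=cv2.inRange(hsv,(0,130,70),(8,255,255))|cv2.inRange(hsv,(172,130,70),(180,255,255))
print(cv2.connectedComponentsWithStats(m)[2:])
x,y,w,h=385,170,70,60;hsv=cv2.cvtColor(s["frame"][y:y+h,x:x+w],cv2.COLOR_RGB2HSV)
m=cv2.inRange(hsv,(0,130,70),(8,255,255))|cv2.inRange(hsv,(172,130,70),(180,255,255))
print(cv2.connectedComponentsWithStats(m)[2:])
```

```text
top 192.0 ((431.28997802734375, 293.0299987792969), (22.76883888244629, 9.899495124816895), 81.8698959350586) [[428, 282], [427, 283], [426, 284], [426, 285], [426, 286], [426, 287], [426, 288], [426, 289], [426, 290], [426, 291], [427, 292], [427, 293], [427, 294], [427, 295], [427, 296], [427, 297], [428, 298], [428, 299], [428, 300], [428, 301], [428, 302], [428, 303], [428, 304], [429, 304], [430, 304], [431, 304], [432, 304], [433, 304], [434, 304], [435, 304], [436, 303], [437, 303], [437, 302], [437, 301], [437, 300], [437, 299], [437, 298], [436, 297], [436, 296], [436, 295], [436, 294], [436, 293], [436, 292], [436, 291], [435, 290], [435, 289], [435, 288], [435, 287], [435, 286], [434, 285], [434, 284], [434, 283], [434, 282], [433, 282], [432, 282], [431, 282], [430, 282], [429, 282]]
scene 253.5 ((210.75003051757812, 271.2500305175781), (26.870054244995117, 13.435027122497559), 45.0) [[206, 259], [205, 260], [204, 260], [203, 261], [202, 261], [202, 262], [202, 263], [203, 264], [203, 265], [203, 266], [203, 267], [204, 268], [204, 269], [204, 270], [204, 271], [204, 272]
[... 199 characters left out ...]
 282], [219, 281], [219, 280], [219, 279], [219, 278], [219, 277], [218, 276], [218, 275], [218, 274], [218, 273], [218, 272], [218, 271], [218, 270], [217, 269], [217, 268], [216, 267], [215, 266], [214, 265], [213, 265], [212, 264], [211, 263], [210, 262], [209, 261], [208, 260], [207, 259]]
(array([[   0,    0,   80,   80, 6369],
       [  34,   20,    5,    3,   13],
       [  32,   61,    6,    4,   18]], dtype=int32), array([[39.52111791, 39.47150259],
       [36.30769231, 21.        ],
       [34.33333333, 62.94444444]]))
(array([[   0,    0,   70,   60, 4193],
       [  46,   24,    3,    3,    7]], dtype=int32), array([[34.47960887, 29.50751252],
       [46.71428571, 25.        ]]))
```

View pics/z0.png

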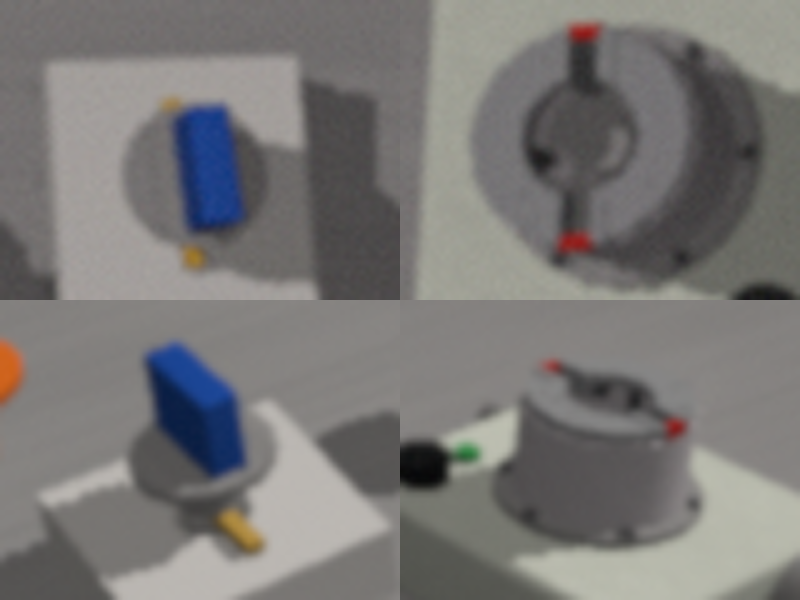

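Run:
```python
from h import *
import pickle
t=pickle.load(open("top0.pkl","rb"));s=pickle.load(open("scene0.pkl","rb"))
a=onz(t,146.4,261.1,.095);b=onz(t,144.4,303.0,.095)
d=a-b;print("marks",a,b,(a+b)/2,np.linalg.norm(d),np.arctan2(d[1],d[0]))
a=onz(s,407.3,243.2-170+170-0,.095) if 0 else None
# scene marks crop: (552,367-300)/5 ; (677-400)
p=onz(s,377+(552-400)/5,170+67/5,.095);q=onz(s,377+(677-400)/5,170+(427-300)/5,.095)
d=q-p;print("scene marks",p,q,(p+q)/2,np.linalg.norm(d),np.arctan2(d[1],d[0]))
print("flange",onz(t,390+195/5-.4,260+178/5-.4,.0555))
# handle top from scene: corners
for u,v in((147,354),(180,343),(240,392),(207,405)): print("sc top corner",onz(s,172+u/5-.4,250+(v-300)/5-.4,.09))
for u,v in((175,110),(226,104),(243,222),(190,232)): print("top handle",onz(t,390+u/5-.4,260+v/5-.4,.09))
for nm,u,v in(("lugfar",172,105),("lugnear",194,258)): print(nm,onz(t,390+u/5-.4,260+v/5-.4,.036))
print("stand", [onz(t,390+u/5,260+v/5,.03).round(4) for u,v in((47,63),(296,57))], onz(t,401,323.5,.03),onz(t,452.5,322.5,.03))
# refine by predicted drawing of plug
```

```text
marks [0.56303369 0.24339545 0.095     ] [0.49343558 0.23983946 0.095     ] [0.52823463 0.24161745 0.095     ] 0.069688895052853 0.051048881143365143
scene marks [0.49855082 0.2383168  0.095     ] [0.56914611 0.24117401 0.095     ] [0.53384846 0.2397454  0.095     ] 0.07065308061586141 0.040451098246423796
flange [ 0.51693914 -0.23351647  0.0555    ]
sc top corner [ 0.50023271 -0.24099737  0.09      ]
sc top corner [ 0.50072861 -0.22946388  0.09      ]
sc top corner [ 0.5376268  -0.22443027  0.09      ]
sc top corner [ 0.53788551 -0.23608636  0.09      ]
top handle [ 0.53535418 -0.22037896  0.09      ]
top handle [ 0.53758523 -0.23741469  0.09      ]
top handle [ 0.49852153 -0.24151902  0.09      ]
top handle [ 0.49501963 -0.22396666  0.09      ]
lugfar [ 0.54513111 -0.23037191  0.036     ]
lugnear [ 0.49122532 -0.23629693  0.036     ]
stand [array([ 0.5599, -0.1879,  0.03  ]), array([ 0.5633, -0.2774,  0.03  ])] [ 0.46970067 -0.18876047  0.03      ] [ 0.47259744 -0.27914434  0.03      ]
```

Run:
```python
from h import *
from scipy.spatial.transform import Rotation as R
s=monitor.sense();q=s["ee_rot"];M=R.from_quat([q[1],q[2],q[3],q[0]]).as_matrix();print(M.round(3),np.degrees(np.arctan2(M[1,0],M[0,0])))
```

```text
[[ 0.3   -0.001 -0.954]
 [ 0.954 -0.001  0.3  ]
 [-0.002 -1.     0.   ]] 72.53688422986744
```

move_arm(
  deltas="0 0.116 -0.277 0 0.022;0 0.116 -0.277 0 0.022;0 0.116 -0.277 0 0.022;0 0.116 -0.277 0 0.022;0 0.116 -0.277 0 0.022;0 0.116 -0.277 0 0.022;0 0.116 -0.277 0 0.022;0 0.116 -0.277 0 0.022;0 0.116 -0.277 0 0.022;0 0.116 -0.277 0 0.022;0 0.116 -0.277 0 0.022;0 0.116 -0.277 0 0.022",
)

```text
time: 1.6
eef_pos: [0.4591, -0.1131, 0.2119]
ee_rot: [0.464, -0.468, -0.53, 0.533]
wrist_force: [0.9, 0.7, -0.2]
finger_gap: 0.0928
```

move_arm(
  deltas="0 0.14 -0.28 0 0;0 0.14 -0.28 0 0;0 0 0 0 0;0 0 0 0 0",
)

```text
time: 2.1
eef_pos: [0.5132, -0.2284, 0.2082]
ee_rot: [0.467, -0.468, -0.529, 0.532]
wrist_force: [-0.1, 0.0, -0.7]
finger_gap: 0.093
```

```bash
cat >> h.py <<'E'
from scipy.spatial.transform import Rotation as Ro
def st():
    s=monitor.sense();q=s["ee_rot"];M=Ro.from_quat([q[1],q[2],q[3],q[0]]).as_matrix()
    print("t",round(s["time"],2),"tcp",s["eef_pos"].round(4),"yaw",np.degrees(np.arctan2(M[1,0],M[0,0])).round(2),"yax",M[:,1].round(4),"F",s["wrist_force"].round(2),"T",s["ft_torque"].round(3),"gap",round(s["finger_gap"],4),"j6",s["joint_positions"][5].round(3)); return s
E
python3 - <<'E'
from h import *
st()
import pickle
for n in("scene","top"):
    c=camera(n);cv2.imwrite(f"pics/{n}1.png",c["frame"][:,:,::-1]);pickle.dump(c,open(n+"1.pkl","wb"))
E
```

```text
t 2.1 tcp [ 0.5132 -0.2284  0.2082] yaw 97.21 yax [-0.003  -0.0041 -1.    ] F [-0.13  0.03 -0.7 ] T [0.021 0.009 0.086] gap 0.093 j6 -2.203
```

View pics/scene1.png

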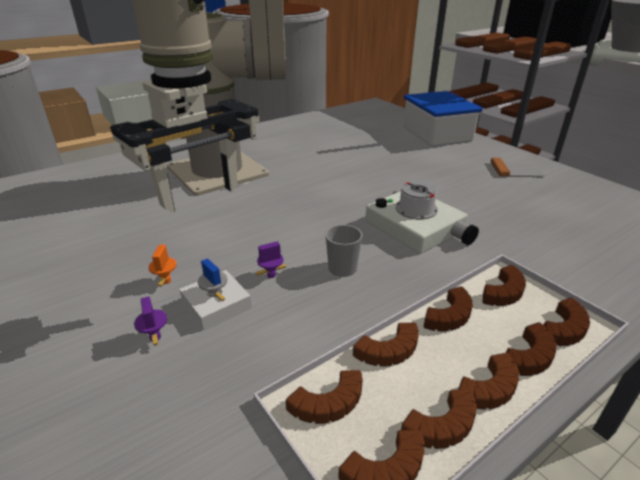

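move_arm(
  deltas="0 0.01 -0.009 -0.15 -0.01;0 0.01 -0.009 -0.15 0;0 0 0 -0.15 0;0 0 0 -0.1 0;0 0 0 -0.05 0;0 0 0 0 0",
)

```text
time: 2.95
eef_pos: [0.5184, -0.2243, 0.0914]
ee_rot: [0.465, -0.473, -0.528, 0.53]
wrist_force: [0.5, 0.0, 0.4]
finger_gap: 0.0933
```

Run:
```python
from h import *
st()
```

```text
t 2.95 tcp [ 0.5184 -0.2243  0.0914] yaw 96.89 yax [ 0.0065 -0.0085 -0.9999] F [0.51 0.01 0.42] T [ 0.076  0.002 -0.008] gap 0.0933 j6 -2.186
```

move_arm(
  deltas="0 -0.007 -0.038 -0.07 0;0 0 0 -0.06 0;0 0 0 0 0;0 0 0 0 0",
)

```text
time: 3.45
eef_pos: [0.5182, -0.233, 0.066]
ee_rot: [0.464, -0.474, -0.529, 0.53]
wrist_force: [-0.3, 0.1, -0.3]
finger_gap: 0.0929
```

Run:
```python
from h import *
st()
```

```text
t 3.45 tcp [ 0.5182 -0.233   0.066 ] yaw 96.9 yax [ 0.0096 -0.0103 -0.9999] F [-0.34  0.09 -0.32] T [0.016 0.069 0.02 ] gap 0.0929 j6 -2.2
```

move_arm(
  deltas="0 -0.004 0.002 -0.02 -0.003;0 0 0 0 0;0.4 0 0 0 0;0.6 0 0 0 0;0.8 0 0 0 0;1 0 0 0 0;1 0 0 0 0;1 0 0 0 0;1 0 0 0 0;1 0 0 0 0",
)

```text
time: 4.7
eef_pos: [0.518, -0.2329, 0.0628]
ee_rot: [0.465, -0.476, -0.528, 0.528]
wrist_force: [-0.5, -0.7, 0.9]
finger_gap: 0.0178
```

Run:
```python
from h import *
st()
c=camera("scene");cv2.imwrite("pics/s2.png",cv2.resize(c["frame"][200:350,110:310,::-1],(800,600),interpolation=cv2.INTER_CUBIC))
```

```text
t 4.7 tcp [ 0.518  -0.2329  0.0628] yaw 96.61 yax [ 0.011  -0.0111 -0.9999] F [-0.47 -0.69  0.86] T [ 0.115 -0.007  0.02 ] gap 0.0178 j6 -2.195
```

View pics/s2.png

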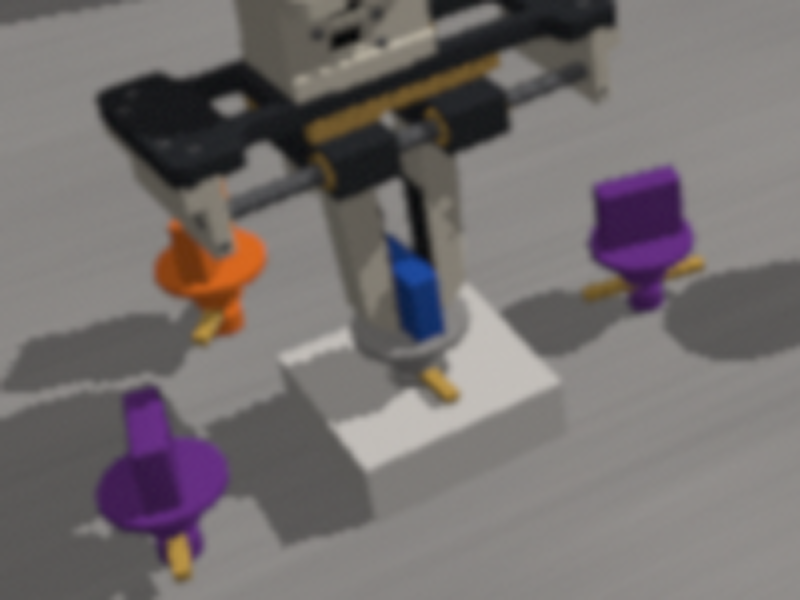

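move_arm(
  deltas="1 0 0 0 0;1 0 0 0 0;1 0 0 0 0",
)

```text
time: 5.12
eef_pos: [0.518, -0.2329, 0.0628]
ee_rot: [0.465, -0.476, -0.528, 0.528]
wrist_force: [0.6, -1.0, 0.8]
finger_gap: 0.0134
```

Run:
```python
from h import *
st()
```

```text
t 5.12 tcp [ 0.518  -0.2329  0.0628] yaw 96.61 yax [ 0.011  -0.0111 -0.9999] F [ 0.59 -0.99  0.78] T [ 0.047  0.061 -0.013] gap 0.0134 j6 -2.195
```

move_arm(
  deltas="1 0 0 0.1 0;1 0 0 0.2 0;1 0 0 0.2 0;1 0 0 0.2 0;1 0 0 0.1 0;1 0 0 0 0",
)

```text
time: 5.88
eef_pos: [0.5166, -0.2321, 0.2335]
ee_rot: [0.464, -0.476, -0.528, 0.528]
wrist_force: [0.1, -0.7, -2.5]
finger_gap: 0.0139
```

move_arm(
  deltas="1 0.005 0.25 0 -0.006;1 0.005 0.27 0 -0.006;1 0.005 0.27 0 -0.006;1 0.005 0.27 0 -0.006;1 0.005 0.27 0 -0.006;1 0.005 0.27 0 -0.006;1 0.005 0.27 0 -0.005;1 0 0.2 0 0;1 0 0.1 0 0;1 0 0 0 0",
)

```text
time: 7.12
eef_pos: [0.5153, 0.2146, 0.2245]
ee_rot: [0.485, -0.491, -0.508, 0.515]
wrist_force: [-0.1, -0.8, -2.0]
finger_gap: 0.0138
```

Run:
```python
from h import *
st()
```

```text
t 7.12 tcp [0.5153 0.2146 0.2245] yaw 92.68 yax [-8.000e-04 -1.390e-02 -9.999e-01] F [-0.14 -0.8  -1.98] T [-0.004  0.019  0.018] gap 0.0138 j6 -1.306
```

move_arm(
  deltas="1 0.07 0.12 -0.1 0;1 0 0 -0.1 0;1 0 0 -0.08 0;1 0 0 0 0;1 0 0 0 0",
)

```text
time: 7.75
eef_pos: [0.5285, 0.2344, 0.1649]
ee_rot: [0.486, -0.492, -0.506, 0.516]
wrist_force: [0.3, 0.1, -3.0]
finger_gap: 0.0141
```

Run:
```python
from h import *
st()
import pickle
im=[]
for n,(x,y) in(("scene",(377,140)),("top",(95,235))):
    c=camera(n);pickle.dump(c,open(n+"3.pkl","wb"))
    im.append(cv2.resize(c["frame"][y:y+100,x:x+80,::-1],(400,500),interpolation=cv2.INTER_CUBIC))
cv2.imwrite("pics/z3.png",np.hstack(im))
```

```text
t 7.75 tcp [0.5285 0.2344 0.1649] yaw 92.53 yax [-0.0037 -0.0167 -0.9999] F [ 0.32  0.05 -2.99] T [ 0.026  0.004 -0.009] gap 0.0141 j6 -1.275
```

View pics/z3.png

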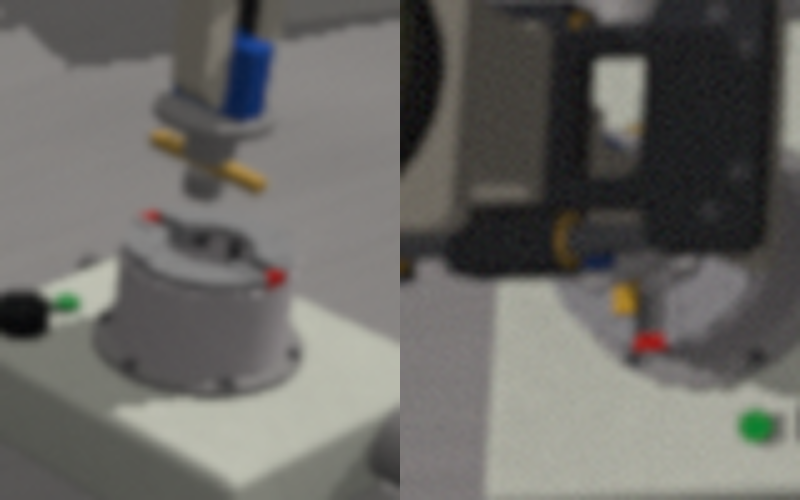

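Run:
```python
from h import *
import pickle
s=pickle.load(open("scene3.pkl","rb"));t=pickle.load(open("top3.pkl","rb"))
a=cv2.resize(s["frame"][160:200,400:440,::-1],(560,560),interpolation=cv2.INTER_CUBIC)
b=cv2.resize(t["frame"][285:309,210:226,::-1],(160,240))
b=cv2.resize(t["frame"][284:308,212-0:212+1,::-1],(1,1))
b=cv2.resize(t["frame"][285:309,135:150,::-1],(240,560)) if 0 else cv2.resize(t["frame"][283:311,133:145,::-1],(240,560),interpolation=cv2.INTER_CUBIC)
cv2.imwrite("pics/z3b.png",np.hstack([a,b]))
```

```text
(no output)
```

View pics/z3b.png

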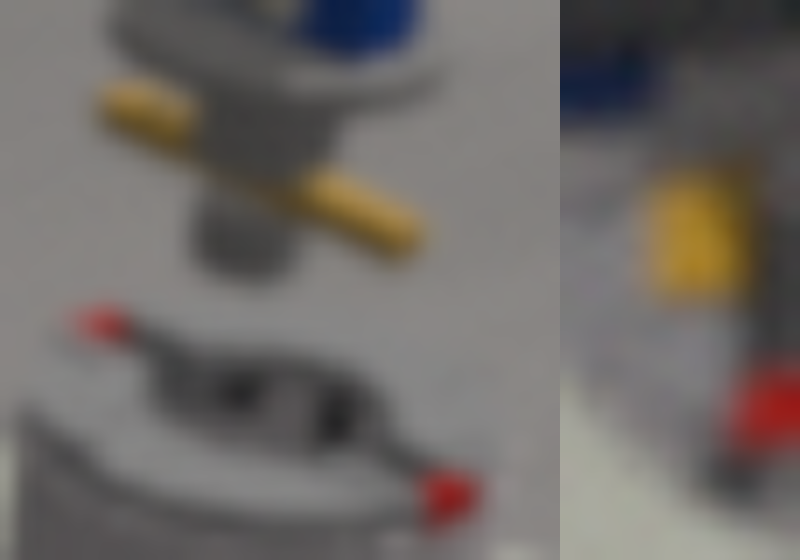

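Run:
```python
from h import *
import pickle
s=pickle.load(open("scene3.pkl","rb"));t=pickle.load(open("top3.pkl","rb"))
S=lambda u,v,z:onz(s,400+u/14-.46,160+v/14-.46,z)
a=S(100,103,.1351);b=S(420,243,.1351);d=b-a;print("bar",a,b,(a+b)/2,np.linalg.norm(d),np.degrees(np.arctan2(d[1],d[0])))
p=S(105,323,.095);q=S(450,495,.095);d=q-p;print("marks",p,q,(p+q)/2,np.linalg.norm(d),np.degrees(np.arctan2(d[1],d[0])))
# red mask centroid top
f=cv2.cvtColor(t["frame"],cv2.COLOR_RGB2HSV);m=cv2.inRange(f,(0,130,70),(8,255,255))|cv2.inRange(f,(172,130,70),(180,255,255));m[:290]=0;m[320:]=0;m[:,:130]=0;m[:,160:]=0
r=cv2.connectedComponentsWithStats(m);print(r[2][1:],r[3][1:])
u,v=r[3][1]
print("top mark near",onz(t,u,v,.095),"lug near end",onz(t,133+6.85-.5,297.5,.138))
print("port centre in top, from old", )
st()
```

```text
bar [0.49660642 0.23214236 0.1351    ] [0.55918489 0.23549184 0.1351    ] [0.52789566 0.2338171  0.1351    ] 0.06266804909116924 3.0638029288143476
marks [0.49529121 0.24042606 0.095     ] [0.56672357 0.24162486 0.095     ] [0.53100739 0.24102546 0.095     ] 0.07144241576533344 0.9614634620127567
[[142 302   6   3  17]] [[144.35294118 303.05882353]]
top mark near [0.49333886 0.23990686 0.095     ] lug near end [0.49769314 0.23221328 0.138     ]
port centre in top, from old
t 7.85 tcp [0.5286 0.2347 0.1651] yaw 92.54 yax [-0.0033 -0.0165 -0.9999] F [-0.25 -0.94 -2.08] T [0.089 0.012 0.025] gap 0.014 j6 -1.274
```

move_arm(
  deltas="1 0.01 0.037 -0.05 -0.003;1 0 0 -0.05 0;1 0 0 -0.03 0;1 0 0 0 0;1 0 0 0 0",
)

```text
time: 8.48
eef_pos: [0.5312, 0.2428, 0.1383]
ee_rot: [0.487, -0.493, -0.505, 0.514]
wrist_force: [0.1, 0.6, -1.3]
finger_gap: 0.0142
```

Run:
```python
from h import *
st()
import pickle
im=[]
for n,(x,y) in(("scene",(387,160)),("top",(115,275))):
    c=camera(n);pickle.dump(c,open(n+"4.pkl","wb"))
    im.append(cv2.resize(c["frame"][y:y+50,x:x+40,::-1] if n=="top" else c["frame"][y:y+50,x:x+60,::-1],(480 if n=="scene" else 320,400),interpolation=cv2.INTER_CUBIC))
cv2.imwrite("pics/z4.png",np.hstack(im))
```

```text
t 8.47 tcp [0.5312 0.2428 0.1383] yaw 92.27 yax [-0.0018 -0.016  -0.9999] F [ 0.14  0.64 -1.28] T [ 0.012  0.022 -0.072] gap 0.0142 j6 -1.257
```

View pics/z4.png

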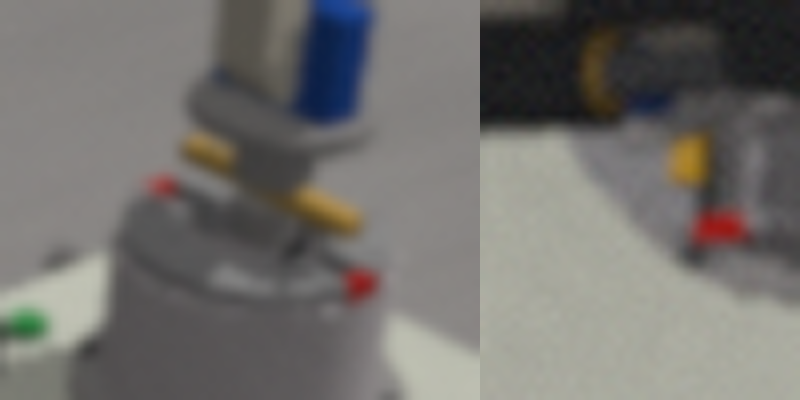

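```bash
cat > m.py <<'E'
from h import *
import pickle
s=pickle.load(open("scene4.pkl","rb"));t=pickle.load(open("top4.pkl","rb"))
S=lambda u,v,z:onz(s,387+u/8-.44,160+v/8-.44,z)
a=S(182,147,.1085);b=S(360,223,.1085);d=b-a;print("bar",a,b,(a+b)/2,np.linalg.norm(d),np.degrees(np.arctan2(d[1],d[0])))
p=S(162,186,.095);q=S(362,285,.095);d=q-p;print("marks",p,q,(p+q)/2,np.linalg.norm(d),np.degrees(np.arctan2(d[1],d[0])))
print((p+q)/2-(a+b)/2)
for n,c in(("s",s),("t",t)):
    f=cv2.cvtColor(c["frame"],cv2.COLOR_RGB2HSV)
    red=cv2.inRange(f,(0,130,70),(8,255,255))|cv2.inRange(f,(172,130,70),(180,255,255))
    br=cv2.inRange(f,(15,110,80),(28,255,255))
    for nm,m in(("red",red),("brass",br)):
        r=cv2.connectedComponentsWithStats(m)
        for k in range(1,r[0]):
            u,v=r[3][k]
            if r[2][k][4]>4 and ((n=="s" and 385<u<450 and 165<v<205) or(n=="t" and 130<u<160 and 285<v<310)): print(n,nm,r[2][k],r[3][k].round(2),onz(c,u,v,.095 if nm=="red" else .1085))
print("top near lug end",onz(t,115+26.25-.44,275+23-.44,.1115),"mark",onz(t,144.4,303.0,.095))
E
python3 m.py
```

```text
bar [0.50059332 0.24005576 0.1085    ] [0.56015883 0.24564337 0.1085    ] [0.53037608 0.24284956 0.1085    ] 0.05982700969278886 5.359014933993792
marks [0.49570702 0.2393174  0.095     ] [0.56776953 0.24088258 0.095     ] [0.53173827 0.24009999 0.095     ] 0.07207950500312774 1.2442535156380659
[ 0.0013622  -0.00274957 -0.0135    ]
s red [431 194   3   3   7] [431.71 195.  ] [0.56708068 0.2413355  0.095     ]
s brass [411 178   5   3  10] [412.8 179. ] [0.50875691 0.2424669  0.1085    ]
s brass [422 184  10   5  27] [426.67 185.89] [0.54924041 0.24257714 0.1085    ]
t red [142 301   6   4  18] [144.28 302.94] [0.4935234 0.2400481 0.095    ]
t brass [139 292   5   6  28] [141.  294.5] [0.50571935 0.24155959 0.1085    ]
top near lug end [0.50046769 0.24020757 0.1115    ] mark [0.49343558 0.23983946 0.095     ]
```

move_arm(
  deltas="1 -0.003 -0.005 -0.02 0;1 0 0 -0.015 0;1 0 0 0 0",
)

```text
time: 8.95
eef_pos: [0.5309, 0.2418, 0.1314]
ee_rot: [0.486, -0.494, -0.506, 0.514]
wrist_force: [0.0, 0.4, -1.8]
finger_gap: 0.0139
```

Run:
```python
from h import *
st()
import pickle
im=[]
for n,(x,y) in(("scene",(387,160)),("top",(115,275))):
    c=camera(n);pickle.dump(c,open(n+"4.pkl","wb"))
    im.append(cv2.resize(c["frame"][y:y+50,x:x+40,::-1] if n=="top" else c["frame"][y:y+50,x:x+60,::-1],(480 if n=="scene" else 320,400),interpolation=cv2.INTER_CUBIC))
cv2.imwrite("pics/z5.png",np.hstack(im))
```

```text
t 8.95 tcp [0.5309 0.2418 0.1314] yaw 92.26 yax [-9.000e-04 -1.560e-02 -9.999e-01] F [ 0.03  0.38 -1.85] T [0.051 0.061 0.056] gap 0.0139 j6 -1.258
```

View pics/z5.png

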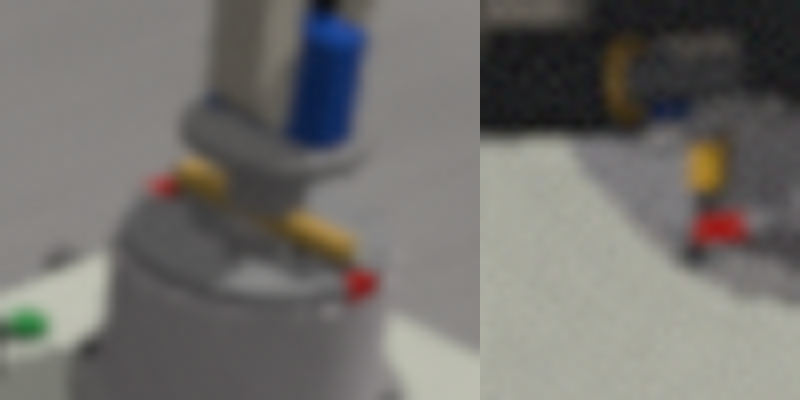

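Run:
```python
from h import *
import pickle
s=pickle.load(open("scene4.pkl","rb"));t=pickle.load(open("top4.pkl","rb"))
S=lambda u,v,z:onz(s,387+u/8-.44,160+v/8-.44,z)
a=S(180,167,.1016);b=S(356,246,.1016);print("bar",a,b,(a+b)/2)
p=S(162,186,.095);q=S(362,285,.095);print("marks",p,q,(p+q)/2, (p+q)/2-(a+b)/2)
T=lambda u,v,z:onz(t,115+(u-480)/8-.44,275+v/8-.44,z)
print("top lug end",T(706,192,.1046),"mark",T(720,228,.095))
```

```text
bar [0.49938529 0.24154438 0.1016    ] [0.55985722 0.24582084 0.1016    ] [0.52962126 0.24368261 0.1016    ]
marks [0.49570702 0.2393174  0.095     ] [0.56776953 0.24088258 0.095     ] [0.53173827 0.24009999 0.095     ] [ 0.00211702 -0.00358262 -0.0066    ]
top lug end [0.49963355 0.23948308 0.1046    ] mark [0.49334132 0.23956839 0.095     ]
```

move_arm(
  deltas="1 0 -0.001 -0.007 0;1 0 0 -0.006 0;1 0 0 0 0",
)

```text
time: 9.43
eef_pos: [0.5312, 0.2417, 0.1291]
ee_rot: [0.486, -0.494, -0.506, 0.514]
wrist_force: [-0.4, 0.3, -2.2]
finger_gap: 0.0142
```

move_arm(
  deltas="1 0 0 -0.007 0;1 0 0 -0.005 0",
)

```text
time: 9.68
eef_pos: [0.5312, 0.2417, 0.1267]
ee_rot: [0.486, -0.494, -0.506, 0.514]
wrist_force: [-0.1, -0.4, -0.9]
finger_gap: 0.0137
```

move_arm(
  deltas="1 0 0 -0.007 0;1 0 0 -0.005 0",
)

```text
time: 9.93
eef_pos: [0.5312, 0.2417, 0.1241]
ee_rot: [0.486, -0.494, -0.506, 0.514]
wrist_force: [-0.5, -0.3, -1.9]
finger_gap: 0.0142
```

Run:
```python
from h import *
st()
```

```text
t 9.93 tcp [0.5312 0.2417 0.1241] yaw 92.26 yax [-0.     -0.0154 -0.9999] F [-0.47 -0.26 -1.91] T [ 0.054  0.02  -0.001] gap 0.0142 j6 -1.258
```

move_arm(
  deltas="1 0 0 -0.007 0;1 0 0 -0.005 0",
)

```text
time: 10.18
eef_pos: [0.5313, 0.2417, 0.1217]
ee_rot: [0.486, -0.494, -0.506, 0.514]
wrist_force: [-2.1, -1.2, 2.8]
finger_gap: 0.0138
```

Run:
```python
from h import *
st()
import pickle
im=[]
for n,(x,y) in(("scene",(387,160)),("top",(115,275))):
    c=camera(n);pickle.dump(c,open(n+"4.pkl","wb"))
    im.append(cv2.resize(c["frame"][y:y+50,x:x+40,::-1] if n=="top" else c["frame"][y:y+50,x:x+60,::-1],(480 if n=="scene" else 320,400),interpolation=cv2.INTER_CUBIC))
cv2.imwrite("pics/z6.png",np.hstack(im))
```

```text
t 10.18 tcp [0.5313 0.2417 0.1217] yaw 92.26 yax [ 1.000e-04 -1.530e-02 -9.999e-01] F [-2.07 -1.15  2.8 ] T [-0.064  0.389 -0.006] gap 0.0138 j6 -1.258
```

View pics/z6.png

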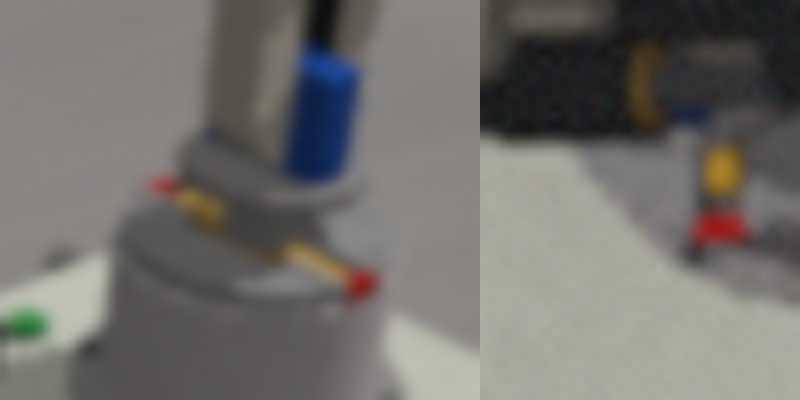

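move_arm(
  deltas="1 -0.007 0 0 0;1 0 0 0 0",
)

```text
time: 10.52
eef_pos: [0.5299, 0.2418, 0.1219]
ee_rot: [0.486, -0.494, -0.506, 0.513]
wrist_force: [-0.4, -0.6, -1.6]
finger_gap: 0.0139
```

Run:
```python
from h import *
st()
```

```text
t 10.53 tcp [0.5299 0.2418 0.1219] yaw 92.26 yax [ 4.000e-04 -1.520e-02 -9.999e-01] F [-0.4  -0.55 -1.64] T [ 0.069  0.119 -0.015] gap 0.0139 j6 -1.257
```

move_arm(
  deltas="1 -0.005 0 0 0;1 0 0 -0.008 0;1 0 0 -0.005 0",
)

```text
time: 10.9
eef_pos: [0.529, 0.2419, 0.12]
ee_rot: [0.486, -0.494, -0.506, 0.513]
wrist_force: [-1.7, -0.6, 3.2]
finger_gap: 0.014
```

Run:
```python
from h import *
st()
```

```text
t 10.9 tcp [0.529  0.2419 0.12  ] yaw 92.26 yax [ 0.0011 -0.015  -0.9999] F [-1.7  -0.61  3.21] T [-0.136  0.455  0.027] gap 0.014 j6 -1.257
```

move_arm(
  deltas="1 -0.002 0 -0.008 0;1 0 0 -0.008 0",
)

```text
time: 11.15
eef_pos: [0.529, 0.2418, 0.1173]
ee_rot: [0.486, -0.494, -0.506, 0.513]
wrist_force: [-1.8, -0.1, 3.7]
finger_gap: 0.0139
```

Run:
```python
from h import *
st()
```

```text
t 11.15 tcp [0.529  0.2418 0.1173] yaw 92.26 yax [ 0.0019 -0.0149 -0.9999] F [-1.85 -0.07  3.71] T [-0.148  0.454 -0.053] gap 0.0139 j6 -1.256
```

move_arm(
  deltas="1 -0.006 0 0 0;1 0 0 0 0",
)

```text
time: 11.4
eef_pos: [0.5288, 0.2418, 0.118]
ee_rot: [0.485, -0.495, -0.507, 0.512]
wrist_force: [-1.8, -1.9, 3.6]
finger_gap: 0.0136
```

Run:
```python
from h import *
st()
import pickle
im=[]
for n,(x,y) in(("scene",(387,160)),("top",(115,275))):
    c=camera(n);pickle.dump(c,open(n+"4.pkl","wb"))
    im.append(cv2.resize(c["frame"][y:y+50,x:x+40,::-1] if n=="top" else c["frame"][y:y+50,x:x+60,::-1],(480 if n=="scene" else 320,400),interpolation=cv2.INTER_CUBIC))
cv2.imwrite("pics/z7.png",np.hstack(im))
```

```text
t 11.4 tcp [0.5288 0.2418 0.118 ] yaw 92.24 yax [ 0.0044 -0.0146 -0.9999] F [-1.79 -1.86  3.55] T [-0.226  0.178 -0.01 ] gap 0.0136 j6 -1.256
```

View pics/z7.png

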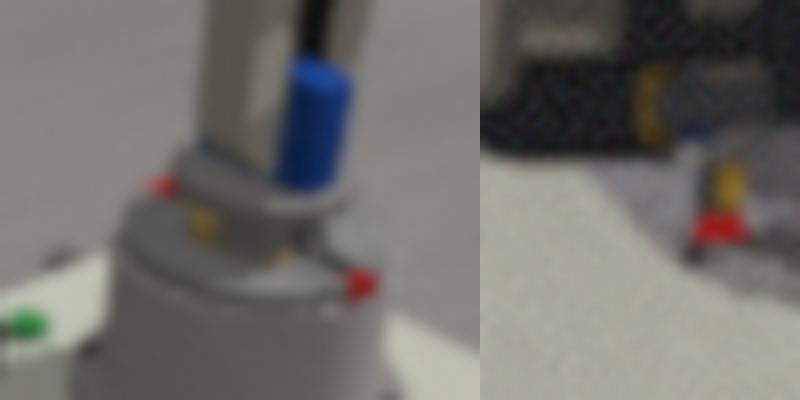

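Run:
```python
from h import *
import pickle
s=pickle.load(open("scene4.pkl","rb"));t=pickle.load(open("top4.pkl","rb"))
T=lambda u,v,z:onz(t,115+(u-480)/8-.44,275+v/8-.44,z)
print("top lug end",T(730,208,.0912),"mark",T(720,228,.095),"mark inner edge",T(720,214,.095))
```

```text
top lug end [0.49782446 0.23935703 0.0912    ] mark [0.49334132 0.23956839 0.095     ] mark inner edge [0.4961913  0.23985046 0.095     ]
```

move_arm(
  deltas="1 0 0 -0.012 0;1 0 0 -0.01 0",
)

```text
time: 11.75
eef_pos: [0.5288, 0.2419, 0.1135]
ee_rot: [0.485, -0.495, -0.507, 0.512]
wrist_force: [-0.4, -1.5, 5.4]
finger_gap: 0.0138
```

Run:
```python
from h import *
st()
```

```text
t 11.75 tcp [0.5288 0.2419 0.1135] yaw 92.25 yax [ 0.0043 -0.0146 -0.9999] F [-0.43 -1.54  5.4 ] T [-0.257  0.135 -0.008] gap 0.0138 j6 -1.256
```

move_arm(
  deltas="1 0 -0.001 -0.012 0;1 0 0 -0.01 0;1 0 0 -0.008 0",
)

```text
time: 12.12
eef_pos: [0.5288, 0.2418, 0.1079]
ee_rot: [0.485, -0.495, -0.507, 0.512]
wrist_force: [-2.5, -2.7, 8.6]
finger_gap: 0.0137
```

Run:
```python
from h import *
st()
```

```text
t 12.12 tcp [0.5288 0.2418 0.1079] yaw 92.25 yax [ 0.0045 -0.0144 -0.9999] F [-2.46 -2.65  8.64] T [-0.358  0.427  0.02 ] gap 0.0137 j6 -1.256
```

move_arm(
  deltas="1 0 0 -0.008 0;1 0 0 -0.003 -0.04;1 0 0 -0.003 -0.04;1 0 0 -0.003 -0.04",
)

```text
time: 12.62
eef_pos: [0.5294, 0.2425, 0.1062]
ee_rot: [-0.533, 0.541, 0.458, -0.462]
wrist_force: [-0.5, -1.3, 8.7]
finger_gap: 0.014
```

Run:
```python
from h import *
st()
```

```text
t 12.62 tcp [0.5294 0.2425 0.1062] yaw 81.17 yax [ 0.0031 -0.014  -0.9999] F [-0.48 -1.31  8.69] T [-0.288  0.401 -0.026] gap 0.014 j6 -1.062
```

move_arm(
  deltas="1 -0.003 -0.003 -0.001 -0.04;1 0 0 -0.001 -0.04;1 0 0 -0.001 -0.04;1 0 0 -0.001 -0.04",
)

```text
time: 13.12
eef_pos: [0.53, 0.2431, 0.1078]
ee_rot: [-0.588, 0.596, 0.385, -0.388]
wrist_force: [-1.3, -1.4, 7.4]
finger_gap: 0.0135
```

Run:
```python
from h import *
st()
```

```text
t 13.12 tcp [0.53   0.2431 0.1078] yaw 66.29 yax [ 0.003  -0.0124 -0.9999] F [-1.31 -1.38  7.37] T [-0.289  0.268  0.002] gap 0.0135 j6 -0.803
```

move_arm(
  deltas="1 -0.005 -0.005 -0.006 -0.03;1 -0.003 -0.003 -0.004 -0.03;1 -0.001 -0.001 -0.003 -0.03",
)

```text
time: 13.5
eef_pos: [0.53, 0.243, 0.1075]
ee_rot: [-0.615, 0.623, 0.343, -0.342]
wrist_force: [-1.9, -1.6, 7.7]
finger_gap: 0.0139
```

Run:
```python
from h import *
st()
```

```text
t 13.5 tcp [0.53   0.243  0.1075] yaw 57.93 yax [ 0.0059 -0.0097 -0.9999] F [-1.88 -1.56  7.66] T [-0.349  0.251  0.011] gap 0.0139 j6 -0.659
```

move_arm(
  deltas="1 -0.006 -0.006 -0.006 -0.03;1 -0.003 -0.003 -0.005 -0.03;1 -0.002 -0.002 -0.004 -0.03",
)

```text
time: 13.88
eef_pos: [0.53, 0.2427, 0.1071]
ee_rot: [-0.638, 0.646, 0.299, -0.294]
wrist_force: [-0.8, -1.4, 8.1]
finger_gap: 0.0137
```

Run:
```python
from h import *
st()
```

```text
t 13.88 tcp [0.53   0.2427 0.1071] yaw 49.58 yax [ 0.0101 -0.0071 -0.9999] F [-0.81 -1.44  8.07] T [-0.247  0.321  0.041] gap 0.0137 j6 -0.515
```

move_arm(
  deltas="1 -0.004 -0.003 -0.004 -0.022;1 -0.003 -0.002 -0.004 -0.022",
)

```text
time: 14.12
eef_pos: [0.5299, 0.2426, 0.1072]
ee_rot: [-0.648, 0.656, 0.277, -0.27]
wrist_force: [-1.1, -0.9, 8.4]
finger_gap: 0.0136
```

Run:
```python
from h import *
st()
```

```text
t 14.12 tcp [0.5299 0.2426 0.1072] yaw 45.48 yax [ 0.013  -0.0059 -0.9999] F [-1.12 -0.93  8.36] T [-0.184  0.156  0.055] gap 0.0136 j6 -0.443
```

move_arm(
  deltas="1 -0.004 -0.003 -0.004 -0.022;1 -0.003 -0.002 -0.004 -0.022",
)

```text
time: 14.38
eef_pos: [0.5299, 0.2425, 0.1072]
ee_rot: [-0.658, 0.665, 0.255, -0.245]
wrist_force: [-0.8, -0.8, 7.7]
finger_gap: 0.0136
```

Run:
```python
from h import *
st()
```

```text
t 14.38 tcp [0.5299 0.2425 0.1072] yaw 41.41 yax [ 0.016  -0.0051 -0.9999] F [-0.78 -0.8   7.72] T [-0.271  0.199  0.037] gap 0.0136 j6 -0.372
```

move_arm(
  deltas="1 0 0 -0.004 -0.022;1 0 0 -0.004 -0.022",
)

```text
time: 14.62
eef_pos: [0.5302, 0.2427, 0.1066]
ee_rot: [-0.666, 0.674, 0.231, -0.221]
wrist_force: [-2.1, -1.2, 9.5]
finger_gap: 0.014
```

Run:
```python
from h import *
st()
```

```text
t 14.62 tcp [0.5302 0.2427 0.1066] yaw 37.32 yax [ 0.0166 -0.0058 -0.9998] F [-2.11 -1.21  9.49] T [-0.495  0.53   0.029] gap 0.014 j6 -0.3
```

move_arm(
  deltas="1 0 0 -0.004 -0.022;1 0 0 -0.004 -0.022",
)

```text
time: 14.88
eef_pos: [0.5305, 0.2429, 0.1061]
ee_rot: [-0.674, 0.682, 0.207, -0.197]
wrist_force: [-4.7, -3.4, 12.1]
finger_gap: 0.0139
```

Run:
```python
from h import *
st()
```

```text
t 14.88 tcp [0.5305 0.2429 0.1061] yaw 33.24 yax [ 0.0168 -0.0069 -0.9998] F [-4.75 -3.37 12.1 ] T [-0.684  0.852  0.126] gap 0.0139 j6 -0.227
```

move_arm(
  deltas="1 -0.005 -0.004 0.003 -0.01;1 -0.002 -0.002 0 0",
)

```text
time: 15.12
eef_pos: [0.5299, 0.2425, 0.1076]
ee_rot: [-0.675, 0.683, 0.202, -0.191]
wrist_force: [-0.5, -0.5, 7.3]
finger_gap: 0.0138
```

Run:
```python
from h import *
st()
```

```text
t 15.12 tcp [0.5299 0.2425 0.1076] yaw 32.3 yax [ 0.0188 -0.0055 -0.9998] F [-0.46 -0.5   7.26] T [-0.178  0.09   0.014] gap 0.0138 j6 -0.212
```

Relieved. Continue (60° turned so far).

move_arm(
  deltas="1 -0.002 -0.002 -0.003 -0.022;1 -0.002 -0.001 -0.003 -0.022",
)

```text
time: 15.38
eef_pos: [0.5287, 0.242, 0.1075]
ee_rot: [-0.682, 0.69, 0.178, -0.167]
wrist_force: [-6.2, -4.1, 12.2]
finger_gap: 0.0138
```

Run:
```python
from h import *
st()
```

```text
t 15.38 tcp [0.5287 0.242  0.1075] yaw 28.28 yax [ 0.0178 -0.007  -0.9998] F [-6.15 -4.14 12.21] T [-0.761  1.163  0.287] gap 0.0138 j6 -0.141
```

move_arm(
  deltas="1 -0.002 -0.002 -0.003 -0.018;1 -0.002 -0.001 -0.003 -0.018",
)

```text
time: 15.62
eef_pos: [0.5284, 0.2419, 0.1076]
ee_rot: [-0.686, 0.694, 0.159, -0.147]
wrist_force: [-0.7, -2.2, 8.2]
finger_gap: 0.0143
```

Run:
```python
from h import *
st()
```

```text
t 15.62 tcp [0.5284 0.2419 0.1076] yaw 25.02 yax [ 0.0188 -0.0074 -0.9998] F [-0.73 -2.16  8.22] T [-0.256  0.179  0.74 ] gap 0.0143 j6 -0.083
```

move_arm(
  deltas="1 0 0 -0.002 0.012;1 0 0 -0.001 0",
)

```text
time: 15.88
eef_pos: [0.5283, 0.242, 0.1076]
ee_rot: [-0.685, 0.693, 0.166, -0.154]
wrist_force: [-1.2, -2.4, 7.3]
finger_gap: 0.0141
```

Run:
```python
from h import *
st()
```

```text
t 15.88 tcp [0.5283 0.242  0.1076] yaw 26.21 yax [ 0.0193 -0.0074 -0.9998] F [-1.24 -2.44  7.31] T [-0.422  0.393  0.554] gap 0.0141 j6 -0.104
```

move_arm(
  deltas="1 0 0 -0.002 0.018;1 0 0 -0.002 0.018",
)

```text
time: 16.12
eef_pos: [0.5284, 0.2422, 0.1076]
ee_rot: [-0.68, 0.688, 0.187, -0.174]
wrist_force: [-1.2, -1.4, 7.7]
finger_gap: 0.0136
```

Run:
```python
from h import *
st()
```

```text
t 16.12 tcp [0.5284 0.2422 0.1076] yaw 29.58 yax [ 0.02   -0.0061 -0.9998] F [-1.17 -1.36  7.67] T [-0.29   0.467 -0.03 ] gap 0.0136 j6 -0.163
```

move_arm(
  deltas="1 0 0 -0.001 0.022;1 0 0 0.01 0;1 0 0 0.008 0",
)

```text
time: 16.5
eef_pos: [0.5285, 0.2424, 0.1119]
ee_rot: [-0.677, 0.684, 0.199, -0.186]
wrist_force: [-1.0, -1.5, 5.7]
finger_gap: 0.0137
```

Run:
```python
from h import *
st()
```

```text
t 16.5 tcp [0.5285 0.2424 0.1119] yaw 31.66 yax [ 0.0206 -0.0051 -0.9998] F [-1.02 -1.53  5.66] T [-0.469  0.357 -0.034] gap 0.0137 j6 -0.2
```

move_arm(
  deltas="1 0 0 0.01 0;1 0 0 0.007 0",
)

```text
time: 16.75
eef_pos: [0.5285, 0.2424, 0.1154]
ee_rot: [-0.677, 0.684, 0.199, -0.186]
wrist_force: [-0.3, -0.8, 5.2]
finger_gap: 0.0138
```

Run:
```python
from h import *
st()
```

```text
t 16.75 tcp [0.5285 0.2424 0.1154] yaw 31.66 yax [ 0.0206 -0.0051 -0.9998] F [-0.34 -0.85  5.22] T [-0.356  0.136  0.068] gap 0.0138 j6 -0.2
```

move_arm(
  deltas="1 0 0 0.005 0;1 0 0 0.002 0",
)

```text
time: 17.0
eef_pos: [0.5285, 0.2423, 0.1164]
ee_rot: [-0.677, 0.684, 0.199, -0.186]
wrist_force: [0.7, -1.6, -0.0]
finger_gap: 0.0137
```

Run:
```python
from h import *
st()
import pickle
im=[]
for n,(x,y) in(("scene",(387,160)),("top",(115,275))):
    c=camera(n);pickle.dump(c,open(n+"8.pkl","wb"))
    im.append(cv2.resize(c["frame"][y:y+50,x:x+40,::-1] if n=="top" else c["frame"][y:y+50,x:x+60,::-1],(480 if n=="scene" else 320,400),interpolation=cv2.INTER_CUBIC))
cv2.imwrite("pics/z8.png",np.hstack(im))
```

```text
t 17.0 tcp [0.5285 0.2423 0.1164] yaw 31.66 yax [ 0.0205 -0.0052 -0.9998] F [ 0.72 -1.57 -0.04] T [-0.227 -0.196 -0.005] gap 0.0137 j6 -0.2
```

View pics/z8.png

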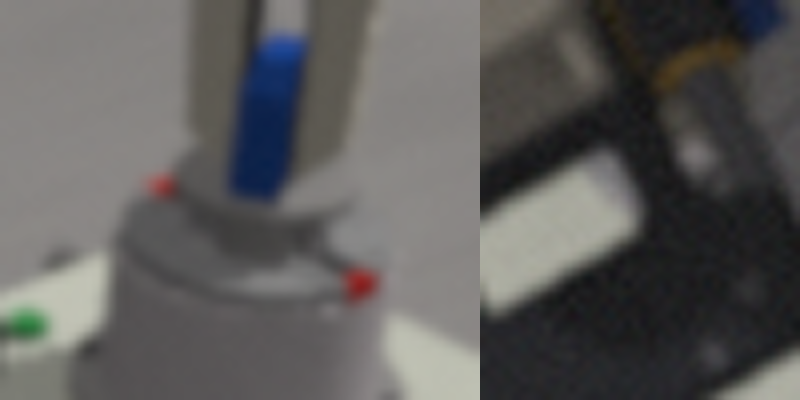

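move_arm(
  deltas="0.8 0 0 0 0;0.8 0 0 0 0;0.7 0 0 0 0;0.6 0 0 0 0;0.5 0 0 0 0;0.5 0 0 0 0",
)

```text
time: 17.85
eef_pos: [0.527, 0.2425, 0.1147]
ee_rot: [-0.677, 0.684, 0.198, -0.188]
wrist_force: [-0.0, 0.8, 0.4]
finger_gap: 0.046
```

Run:
```python
from h import *
st()
```

```text
t 17.85 tcp [0.527  0.2425 0.1147] yaw 31.67 yax [ 0.0171 -0.0054 -0.9998] F [-0.04  0.81  0.35] T [-0.098  0.054  0.027] gap 0.046 j6 -0.2
```

Released cleanly; rise straight up and look.

move_arm(
  deltas="0.5 0 0 0.05 0;0.5 0 0 0.15 0;0.5 0 0 0.2 0;0.5 0 0 0.2 0;0.5 -0.2 -0.2 0.1 0;0.5 -0.3 0 0 0;0.5 -0.2 0 0 0;0.5 0 0 0 0",
)

```text
time: 18.85
eef_pos: [0.3839, 0.2011, 0.2636]
ee_rot: [-0.677, 0.684, 0.199, -0.186]
wrist_force: [0.3, -0.1, -0.1]
finger_gap: 0.0464
```

Run:
```python
from h import *
st()
import pickle
im=[]
for n,(x,y) in(("scene",(377,140)),("top",(110,245))):
    c=camera(n);pickle.dump(c,open(n+"9.pkl","wb"));cv2.imwrite(f"pics/{n}9.png",c["frame"][:,:,::-1])
    im.append(cv2.resize(c["frame"][y:y+80,x:x+80,::-1],(400,400),interpolation=cv2.INTER_CUBIC))
cv2.imwrite("pics/z9.png",np.hstack(im))
```

```text
t 18.85 tcp [0.3839 0.2011 0.2636] yaw 31.62 yax [ 0.0208 -0.004  -0.9998] F [ 0.32 -0.1  -0.08] T [-0.013  0.018  0.001] gap 0.0464 j6 -0.179
```

View pics/z9.png

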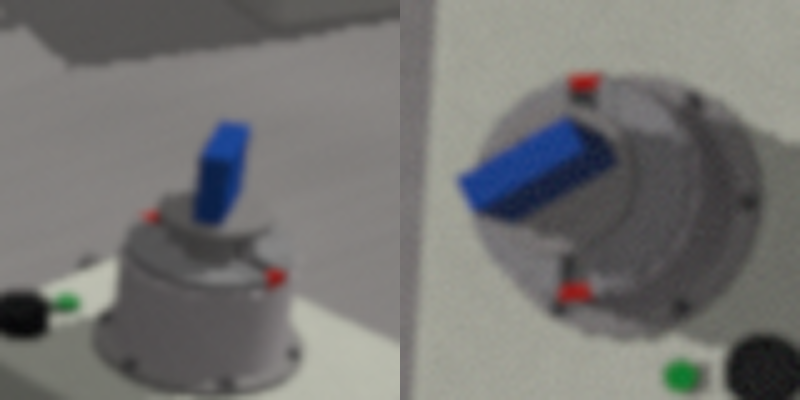

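View pics/top9.png

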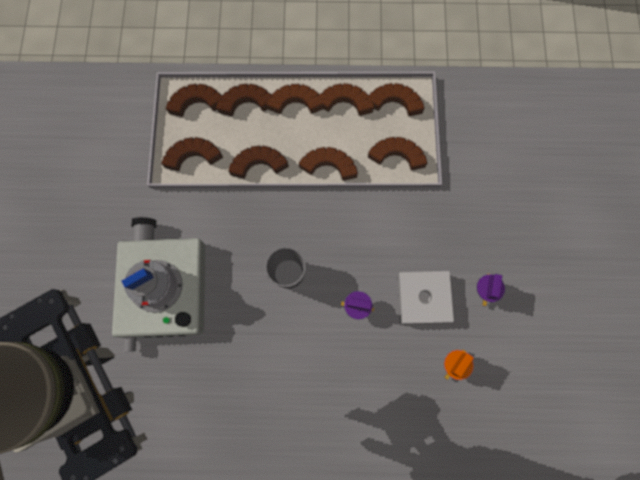

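Run:
```python
from h import *
import pickle
s=pickle.load(open("scene9.pkl","rb"));t=pickle.load(open("top9.pkl","rb"))
a=cv2.resize(s["frame"][158:200,403:438,::-1],(400,480),interpolation=cv2.INTER_CUBIC)
b=cv2.resize(t["frame"][262:297,115:155,::-1],(400,350),interpolation=cv2.INTER_CUBIC)
b=np.vstack([b,np.zeros((130,400,3),np.uint8)])
cv2.imwrite("pics/z10.png",np.hstack([a,b]))
for n,c in(("s",s),("t",t)):  # expected projection if perfectly upright, port centre (0.5283,.2416)/(.5315,.240)
    ctr={"s":(.5318,.2403),"t":(.5283,.2416)}[n]
    th=np.radians(31.66-90);pts=[]
    for z in(.144,.112):
        for i,j in((1,1),(1,-1),(-1,-1),(-1,1)):
            pts.append([ctr[0]+.02*i*np.cos(th)-.007*j*np.sin(th),ctr[1]+.02*i*np.sin(th)+.007*j*np.cos(th),z])
    p=proj(c,pts); o,sc={"s":((403,158),400/35),"t":((115,262),10)}[n]
    print(n,((p-o+.5)*sc).round(0).tolist())
```

```text
s [[237.0, 167.0], [159.0, 154.0], [208.0, 70.0], [283.0, 82.0], [215.0, 328.0], [139.0, 314.0], [187.0, 226.0], [261.0, 239.0]]
t [[290.0, 54.0], [330.0, 130.0], [96.0, 262.0], [57.0, 185.0], [363.0, 88.0], [401.0, 162.0], [177.0, 288.0], [140.0, 214.0]]
```

View pics/z10.png

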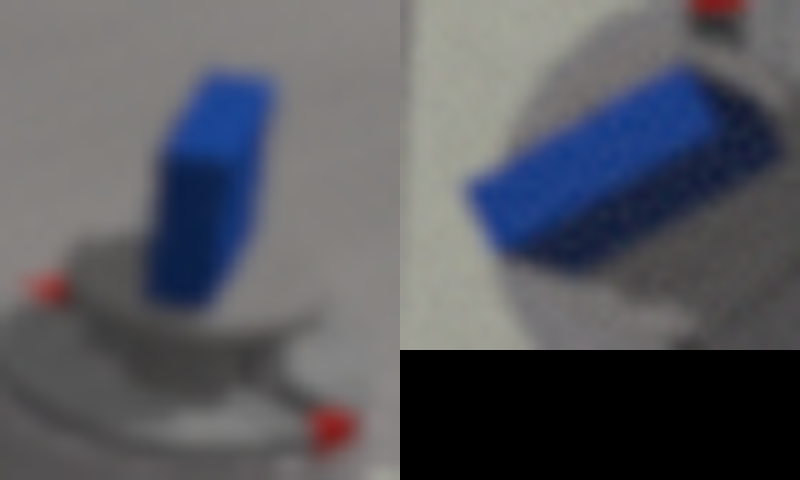

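Run:
```python
from h import *
print(env.sign_off())
```

```text
the job is handed in; nothing more can be done
None
```

The strainer plug is fitted in the depositor port, turned about 60° clockwise of the slots, released and upright. I handed the job in at about 19 s; sign-off gives no verdict.

**How it went**
- I gripped the blue handle on the stand and lined the lugs up with the slots by camera. I then lowered the plug against the spring and kept the lugs under the sill while turning.
- The moment rose to 0.74 N m at the hard stop, more than the 0.3 N m needed to feel it. I backed off to zero moment, then about 2° more.
- The plug rose under the spring until the spring force dropped away at plug_mid about 12.6 mm above the mouth. That fits it being home in the notch at 13 mm. I then opened the fingers and moved clear.

**Last checks**
- After release, the handle's corners in both pictures lay within about 1–2 pixels of where an upright, centred plug turned 61° would show.
- The cup and crescents look unmoved, the stand is empty, and the wrist force reads about zero.
- The highest wrist force I read was about 14 N, against the 50 N limit on plug and port.

**What disagreed or was less clean**
- The two cameras disagreed on the port centre by about 3 mm in x. I settled it with the lateral force and the top view.
- A lug rubbed lightly on the slot end on the way in, at about 2 N.
- The plug also touched the port during turning, with 6–7 N of sideways force; I eased it off.
- The scene view puts the handle's foot about 2 pixels higher than expected. That would be 1–2 mm, still within the allowed height.
- I did not test the lock by twisting the plug after release.

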